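# Tip the contrast plate out of its nest and lean it on the rest

## Robot

A 6-joint arm with a two-finger parallel gripper is mounted at the origin on the work surface. World frame = base frame: x ahead of the robot, y to its left, z up, the work surface at z = 0. Lengths are in m, angles in rad, forces in N, time in s.
With the tool pointing down it reaches from about 0.35 to 0.85 m from the base axis. Payload 8.1 kg.
Tool frame: the origin (TCP) lies between the finger pads; the fingertips stand 14 mm ahead of it and the grasp point (between the pads) lies 5 mm behind it; z points along the fingers, y is the line along which they close (so a half turn about z gives the same grasp; the last joint's range is limited). The gripper opens to 93 mm and grips with 3 to 60 N. Pads are 15 mm wide; open, the fingers measure 128 mm over their backs; the gripper's body (75 mm by 188 mm) begins 65 mm behind the grasp point.
Start: joints at [-1.411, 0.13, 1.488, -0, 1.523, -0.085], TCP at [0.145, -0.582, 0.233] pointing down, gripper open.
Joint ranges: [-2.96, 2.96], [-0.89, 2.26], [0.02, 2.5], [-1.34, 4.48], [0, 2.73], [-2.66, 2.66]. Speed limits (rad/s): [2.39, 2.39, 2.79, 3.14, 3.14, 3.14].

## Interface

Orientations are given as a rotation vector (axis times angle).
In Python, from plant import robot gives the robot as it stands.
- The arm moves only by the tool arm_command, never from a script. Its argument "targets" is a list of rows, each an object of numbers: "x", "y", "z": the shift along the world's x, y, z in units of 500 mm (1.0 is 500 mm); "rx", "ry", "rz": the turn, a rotation vector about the world's x, y, z in units of 2 rad (1.0 is 2 rad); "claw": the closure in counts, from 0 (fully open) to 255 (shut). In form: [{"x": .., "y": .., "z": .., "rx": .., "ry": .., "rz": .., "claw": ..}, ...]. A call has 1 to 10 rows; each row is the pose to reach, as a shift and turn from the pose commanded when the call began; what a row does not reach only later rows make up. A row lasts 1/12 s, in which the tool goes at most 41.7 mm and 7.16 degrees, less where a joint would pass 70% of its speed; a pose out of reach is approached as far as the arm can. A call with a number of a shift or a turn outside -1 to 1 is refused whole. A call with a gripper value outside its range is refused whole. The fingers move at their own pace and stop on an object; "squeeze" is the grip in N (left out, the last holds). Time passes only in rows, so rows that repeat a pose let the fingers close. It gives the time, the measured TCP pose, the force, the opening and the grip force at its end, in the units of the state.
- robot.read_state(): the state, without advancing time (a new reading comes with each control period).
- robot.read_camera(name): name is "scene" or "top" or "wrist"; returns (picture, depth): 400x640x3 uint8, red, green, blue; 400x640 float32, m along the optical axis (not along the pixel's ray), 0 where there is no reading.
- robot.get_calibration(name): a dict with "intrinsics" (3x3 intrinsics, pixels), "origin" and "orientation" of the camera in the world. Camera axes: x right, y up, looking along -z (the intrinsics and any distortion apply to the point x, -y, -z); pixel columns grow to the right and rows downward; lengths in m; the calibration is good to about 2 mm. The wrist camera is an equidistant fisheye: a pixel r from the principal point sees the ray r / f radians off the axis. A picture is of the moment at which its call begins: read the wrist's pose just before it. get_calibration takes no time and is no camera call; for the wrist camera it gives the pose at the moment of the call.
- robot.close_job(): hands the job in; it is judged then, once.
The state is a dict: "t": time; "q": joint angles; "dq": joint speeds; "joint_torque": joint torques, N m; "tool_pos": TCP position; "orientation": TCP orientation; "force": force on the tool from outside, world axes, zero at the start; "wrist_torque": the same for the moment, N m; "opening": finger opening in m; "gripper_force": force on a finger pad.
Only numpy, scipy, OpenCV 4.12 (cv2) and the standard library are available. Lean on these libraries where they do the work, as an engineer would, in place of code of your own. Each camera call takes 0.05 s, during which the arm holds its last target. There are 200 camera calls.

## Task

The black contrast plate lies flush in its nest in the grey light base, with no room for fingers round it. Press down the end between the yellow stripes until the plate tips up and stays up, then take it by its raised end, lift it out and lean it on the blue sloping rest, bottom end on the ledge and squarely within the rest's width. Set it down rather than letting it fall, let go, and leave the mug, glue bottle, vial and dish where they are.

Things in the scene. Friction and masses are not known exactly. Their poses are not given: they have to be found in the camera images.
- base: Grey box-shaped light base, fixed, 188 (x) x 130 (y) x 62 mm high; origin at the centre of its underside, x roughly to the robot's left, z up. In the middle of its top is a pocket 120 (x) x 68 (y) mm. Over x = -60 to +3 mm a white ledge 8.5 mm below the top carries the plate; over x = +3 to +60 mm the pocket is a hollow down to 7.5 mm above the table.
- press (a point): Point on the base where the plate is to be pressed, level with the base's top (62 mm above the table), 40 mm in +x from the base's middle, between two yellow stripes. Pressed straight down here by 30 to 35 mm the plate see-saws over the ledge's edge into the hollow, slides down and stays leaning by its own weight, about 44 degrees from level; pressed less it may fall back flat.
- plate: Loose stiff black plate, 116 (x) x 64 (y) x 8 mm thick, about 110 g; origin at the centre of its underside, z out of its top face. At the start it lies in the base's pocket, its top 0.5 mm below the base's top, with its axes along the base's.
- plate_center (a point): Centre of the black plate (4 mm above its underside), same axes as the plate. When the plate stands tipped up its +x end is down in the hollow and its -x end is raised, some 20 mm clear of the base's top, to be gripped across the 8 mm thickness.
- rest: Blue fixed sloping rest, foot 130 (x) x 100 (y) mm, 75 mm high; origin at the centre of its underside, x roughly to the robot's left, z up. A flat face 100 mm wide looks to +x and up at 45 degrees and rises 72 mm along the slope towards -x; the leaning plate lies with its underside on it and overhangs its upper edge by 44 mm.
- foot (a point): Middle of the rest's foot line, where face and ledge meet (x = +25, z = 24 mm on the rest), axes as the rest. From it the face rises at 45 degrees towards -x and a ledge 24 mm deep, square to the face, rises at 45 degrees towards +x. The plate's lower end stands on that ledge.
- mug: Tan mug, 84 mm wide, 75 mm high, with a handle; origin at the centre of its underside. Leave alone.
- glue: White glue bottle with orange cap, 54 mm diameter, 140 mm high; origin at the centre of its underside. Leave alone.
- vial: Small glass vial with black cap, 24 mm diameter, 45 mm high; origin at the centre of its underside. Leave alone.
- dish: Shallow clear dish, 70 mm wide, 16 mm high; origin at the centre of its underside. Leave alone.
There are look-alikes about, which are no part of the job. There is more than one size of the base; the job needs the largest.

How it is judged:
On the way, in this order (a step that is already met when the one before it is completed fails the run):
1. the plate is tipped up in its nest by more than 30 degrees (angle between plate's own z axis and vertical above 0.524 rad and horizontal distance between plate_center and base below 0.03 m and height (world z) of plate_center below 0.07 m), for 0.2 s.
2. the plate is lifted clear of the base (height (world z) of plate_center above 0.085 m), for 0.1 s.
At the end, for the whole second after the job is handed in: The plate leans on the rest by itself, let go and at rest: slope 39 to 51 degrees, centre within 18 mm of the rest's middle sideways and within 15 mm of its fully seated place along and up, level edges within 8 degrees of the rest's (x of plate_center in the frame of rest between -0.027 and 0.003 m and z of plate_center in the frame of rest between 0.053 and 0.083 m and y of plate_center in the frame of rest between -0.018 and 0.018 m and angle between plate's own z axis and vertical between 0.68 and 0.89 rad and angle between the y axis of plate and the y axis of rest, either way round below 0.14 rad and contact force between plate and rest above 0.2 N and linear speed of plate below 0.02 m/s and angular speed of plate below 0.1 rad/s and contact force between the fingers and plate below 0.05 N); the robot touches nothing.
It fails at once if the mug, glue bottle, vial or dish is moved by more than 20 mm (distance of any of mug, glue, vial, dish from where it was at the start of the episode above 0.02 m).
It fails at once if the plate is let fall (faster than 0.6 m/s with no finger on it) (linear speed of plate above 0.6 m/s and contact force between the fingers and plate below 0.05 N).
It also fails if it takes over 54 s, if anything falls off the work surface, if the arm or the gripper's body presses on something with over 40 N, if the wrist force passes 120 N, or if a joint passes its speed limit or range.

## Working session

There is one attempt and no reset: what is moved stays moved. The work goes in short steps, Python scripts to look and compute and a tool call to move; the robot and the scene stay as the last step left them, time stands still between calls to the robot, and variables do not carry over. Pictures are saved under pics/ and viewed, at most 10 in all, crops included, and the job is handed in when it is done.

Besides the shell and the picture viewer there is one more tool, called as a command line: name --argument value ..., lists and objects as JSON in quotes. arm_command: Moves the arm, as the interface text tells. Shifts and turns lie within -1 to 1; 1 stands for 500 mm of shift or 2 rad of turn. Its arguments: {"type":"object","properties":{"targets":{"type":"array","items":{"type":"object","properties":{"x":{"type":"number","minimum":-1,"maximum":1},"y":{"type":"number","minimum":-1,"maximum":1},"z":{"type":"number","minimum":-1,"maximum":1},"rx":{"type":"number","minimum":-1,"maximum":1},"ry":{"type":"number","minimum":-1,"maximum":1},"rz":{"type":"number","minimum":-1,"maximum":1},"claw":{"type":"number"}}}},"squeeze":{"type":"number"}},"required":["targets"]}

```bash
ls; mkdir -p pics
cat > h.py <<'E'
import numpy as np,cv2
from scipy.spatial.transform import Rotation as R
from plant import robot
def cal(n):
    c=robot.get_calibration(n);o=np.array(c["orientation"],float)
    M=R.from_rotvec(o).as_matrix() if o.size==3 else o.reshape(3,3)
    return np.array(c["intrinsics"]),np.array(c["origin"]),M
def deproj(n,D,u,v,C=None):
    K,o,M=C or cal(n)
    d=D[...] if np.isscalar(D) else D[v,u]
    return o+M@np.array([(u-K[0,2])/K[0,0]*d,-(v-K[1,2])/K[1,1]*d,-d])
E
python3 - <<'E'
from h import *
for n in("scene","top"):
    p,d=robot.read_camera(n);cv2.imwrite(f"pics/{n}0.png",p[...,::-1]);np.save(n+"0.npy",d)
    c=robot.get_calibration(n);print(n,c)
print(robot.get_calibration("wrist"));s=robot.read_state();print(s)
E
```

```text
pics
scene {'intrinsics': array([[389.87528798,   0.        , 312.92014599],
       [  0.        , 389.87528798, 205.08682848],
       [  0.        ,   0.        ,   1.        ]]), 'origin': array([1.20309439, 0.38094998, 0.78392527]), 'orientation': array([0.47958181, 0.80711638, 1.94120918])}
top {'intrinsics': array([[372.33036141,   0.        , 323.00493057],
       [  0.        , 372.33036141, 201.88185547],
       [  0.        ,   0.        ,   1.        ]]), 'origin': array([0.47304666, 0.02527649, 1.16901566]), 'orientation': array([ 0.08573359, -0.06605491, -1.56736397])}
{'intrinsics': array([[309.70691629,   0.        , 320.8433155 ],
       [  0.        , 309.70691629, 196.16425305],
       [  0.        ,   0.        ,   1.        ]]), 'origin': array([ 0.2198285 , -0.56310794,  0.38362281]), 'orientation': array([-0.23850318,  0.18957105, -1.31653063])}
{'t': 0.1, 'q': array([-1.41141738e+00,  1.31081383e-01,  1.48918290e+00,  1.18881906e-05,
        1.52300585e+00, -8.53882186e-02]), 'dq': array([ 0.00070348, -0.00269293, -0.00321816, -0.00105841, -0.00107848,
       -0.00053107]), 'joint_torque': array([-3.43321062e-04, -5.61344147e+01, -4.93092227e+01,  7.68477051e-02,
        2.92020023e-02, -4.92926779e-05]), 'tool_pos': array([ 0.14535164, -0.58161438,  0.231688  ]), 'orientation': array([-3.11643090e+00, -3.83314704e-01,  7.87791466e-05]), 'force': array([-0.32420079, -0.09060945,  0.18250565]), 'wrist_torque': array([-0.01396793,  0.01475235,  0.02229229]), 'gripper_force': 0.0, 'opening': 0.09299045860631949}
```

View pics/top0.png

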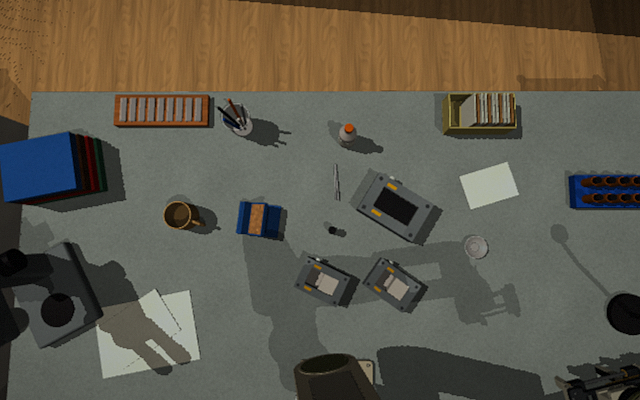

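View pics/scene0.png

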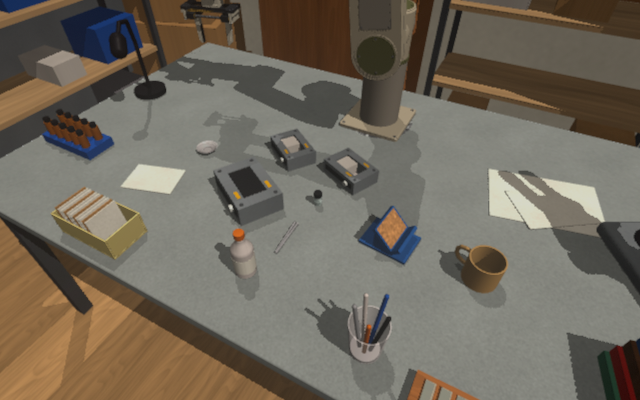

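The large base with the black plate is at top px (400,208), scene px (248,188). Look-alikes are the two small bases with pale plates, at top px (326,280) and (396,283). The yellow stripes at (390,184) and (365,208) mark the left end as +x. The blue rest is at (259,219), and the blue rack at (605,190) is not it. Next, a close crop.

Run:
```python
import cv2,numpy as np
t=cv2.imread("pics/top0.png");s=cv2.imread("pics/scene0.png")
f=lambda i,x,y,w,h:cv2.resize(i[y:y+h,x:x+w],None,fx=4,fy=4,interpolation=cv2.INTER_CUBIC)
a=np.hstack([f(t,350,168,100,75),f(s,205,150,100,75)])
b=np.hstack([f(t,215,182,100,75),f(s,345,195,100,75)])
cv2.imwrite("pics/crop.png",np.vstack([a,b]))
```

```text
(no output)
```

View pics/crop.png

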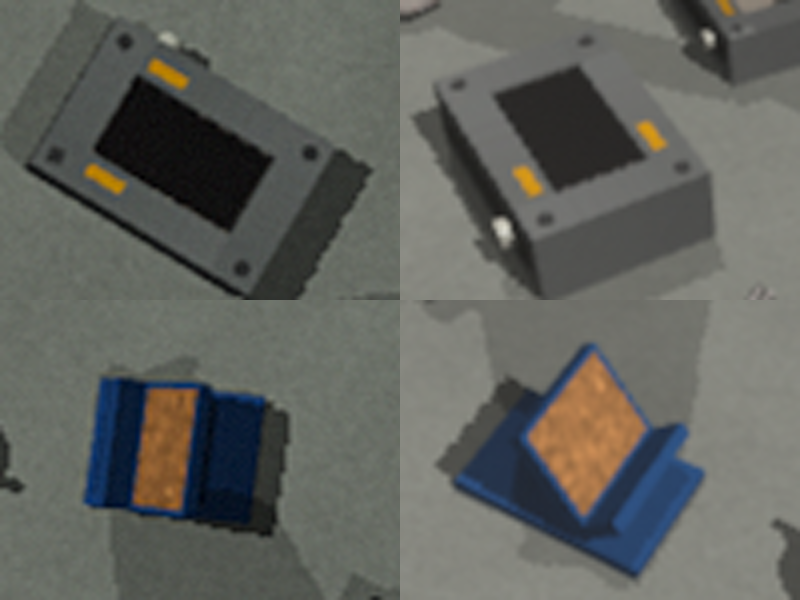

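Crop check: the big base's pocket corners are in top px ≈ (385,187), (374,205), (408,225), (418,207), with stripes beside the left (+x) end. The rest's ledge is on its left (+x) side, with the cork face beside it. I'll triangulate from the two views.

```bash
cat > m.py <<'E'
from h import *
def P(n):
    K,o,M=cal(n);F=np.diag([1,-1,-1.]);A=F@M.T
    return K@np.c_[A,-A@o]
Pt,Ps=P("top"),P("scene")
def tri(a,b,oa,ob):
    a=(np.array(a,float)+.5)/4-.5+oa;b=(np.array(b,float)+.5)/4-.5+ob
    X=cv2.triangulatePoints(Pt,Ps,a.T,b.T);X=(X[:3]/X[3]).T
    q=np.c_[X,np.ones(len(X))]@Pt.T;print("reproj",np.abs(q[:,:2]/q[:,2:]-a).max().round(2));return X
E
python3 - <<'E'
from m import *
np.set_printoptions(precision=4,suppress=True)
p=tri([(140,77),(95,150),(273,157),(232,230)],[(157,192),(245,158),(95,95),(180,66)],(350,168),(205,150))
s=tri([(125,41),(55,155),(310,153),(241,268)],[(145,219),(282,167),(57,85),(186,41)],(350,168),(205,150))
for X in(p,s):
    print(X,X.mean(0)); d=X[0]+X[1]-X[2]-X[3];e=X[0]-X[1]+X[2]-X[3]
    print("len",np.linalg.norm(d)/2,np.linalg.norm(e)/2,"yaw x",np.degrees(np.arctan2(d[1],d[0])),"yaw -y",np.degrees(np.arctan2(e[1],e[0])))
r=tri([(210,85),(195,215),(102,78),(86,203)],[(177,138),(247,45),(218+0,230),(285,128)],(215,182),(345,195))
print(r,np.diff(r,axis=0))
# depth: cork points
for n,off,poly in(("top",(215,182),[(148,92),(196,92),(182,208),(138,205)]),("scene",(345,195),[(192,60),(240,130),(187,205),(133,138)])):
    D=np.load(n+"0.npy");m=np.zeros(D.shape,np.uint8)
    cv2.fillPoly(m,[(np.array(poly)/4+off).round().astype(int)],1);m=cv2.erode(m,np.ones((3,3)))
    C=cal(n);v,u=np.nonzero((m>0)&(D>0));X=np.array([deproj(n,D,a,b,C) for a,b in zip(u,v)])
    c=X.mean(0);N=np.linalg.svd(X-c)[2][2];N*=np.sign(N[2]);print(n,len(X),c,N,"tilt",np.degrees(np.arccos(N[2])),"yaw",np.degrees(np.arctan2(N[1],N[0])))
for n,pts in(("top",[(366,190),(425,212),(395,205),(300,150)]),("scene",[(223,170),(272,190),(245,180),(320,240)])):
    D=np.load(n+"0.npy");print(n,[deproj(n,D,*q).round(4).tolist() for q in pts])
E
```

```text
reproj 0.95
reproj 0.15
[[ 0.6258 -0.1447  0.0578]
 [ 0.5706 -0.1102  0.0593]
 [ 0.5653 -0.2425  0.0588]
 [ 0.51   -0.2093  0.0589]] [ 0.5679 -0.1767  0.0587]
len 0.11551786933224395 0.06482508275890402 yaw x 58.4022444745075 yaw -y -31.47199919651539
[[ 0.6529 -0.1339  0.0609]
 [ 0.5672 -0.0811  0.0608]
 [ 0.5693 -0.2714  0.0594]
 [ 0.4837 -0.2182  0.0601]] [ 0.5683 -0.1761  0.0603]
len 0.16069564934025174 0.10071818937049738 yaw x 58.68674917373979 yaw -y -31.73969364075218
reproj 7.47
[[0.5694 0.2253 0.0728]
 [0.4737 0.2359 0.0734]
 [0.5863 0.2882 0.0396]
 [0.4907 0.2978 0.043 ]] [[-0.0957  0.0107  0.0006]
 [ 0.1126  0.0523 -0.0338]
 [-0.0957  0.0096  0.0034]]
top 268 [0.5301 0.2392 0.0525] [0.0811 0.7108 0.6987] tilt 45.6743388955518 yaw 83.49404851464811
scene 401 [0.5316 0.2433 0.0477] [0.0744 0.7093 0.701 ] tilt 45.49387782708297 yaw 84.0084563317232
top [[0.624, -0.0954, 0.0027], [0.5505, -0.2631, 0.0642], [0.5713, -0.1749, 0.0631], [0.7527, 0.1141, 0.0015]]
scene [[0.5626, -0.2616, 0.0616], [0.5677, -0.0907, 0.0621], [0.5677, -0.1807, 0.0609], [0.6161, 0.0835, -0.0]]
```

Measured values:
- **Base:** centre (0.568, -0.1765), top z ≈ 0.06, yaw 58.6°. The sizes match.
- **Press point:** ≈ (0.589, -0.142).
- **Rest:** yaw ≈ 83.7°. I'll refine it later with the wrist camera.

Moving above the press point with the fingers shut across the plate.

arm_command --targets '[{"x": 0.888, "y": 0.88, "z": -0.1, "rz": 0.389, "claw": 255}, {"x": 0.888, "y": 0.88, "z": -0.1, "rz": 0.389, "claw": 255}, {"x": 0.888, "y": 0.88, "z": -0.1, "rz": 0.389, "claw": 255}, {"x": 0.888, "y": 0.88, "z": -0.1, "rz": 0.389, "claw": 255}, {"x": 0.888, "y": 0.88, "z": -0.1, "rz": 0.389, "claw": 255}, {"x": 0.888, "y": 0.88, "z": -0.1, "rz": 0.389, "claw": 255}, {"x": 0.888, "y": 0.88, "z": -0.1, "rz": 0.389, "claw": 255}, {"x": 0.888, "y": 0.88, "z": -0.1, "rz": 0.389, "claw": 255}, {"x": 0.888, "y": 0.88, "z": -0.1, "rz": 0.389, "claw": 255}, {"x": 0.888, "y": 0.88, "z": -0.1, "rz": 0.389, "claw": 255}]' --squeeze 30

```text
schema error: expected keys x, y, z, rx, ry, rz, claw
```

arm_command --targets '[{"x": 0.888, "y": 0.88, "z": -0.1, "rx": 0, "ry": 0, "rz": 0.389, "claw": 255}, {"x": 0.888, "y": 0.88, "z": -0.1, "rx": 0, "ry": 0, "rz": 0.389, "claw": 255}, {"x": 0.888, "y": 0.88, "z": -0.1, "rx": 0, "ry": 0, "rz": 0.389, "claw": 255}, {"x": 0.888, "y": 0.88, "z": -0.1, "rx": 0, "ry": 0, "rz": 0.389, "claw": 255}, {"x": 0.888, "y": 0.88, "z": -0.1, "rx": 0, "ry": 0, "rz": 0.389, "claw": 255}, {"x": 0.888, "y": 0.88, "z": -0.1, "rx": 0, "ry": 0, "rz": 0.389, "claw": 255}, {"x": 0.888, "y": 0.88, "z": -0.1, "rx": 0, "ry": 0, "rz": 0.389, "claw": 255}, {"x": 0.888, "y": 0.88, "z": -0.1, "rx": 0, "ry": 0, "rz": 0.389, "claw": 255}, {"x": 0.888, "y": 0.88, "z": -0.1, "rx": 0, "ry": 0, "rz": 0.389, "claw": 255}, {"x": 0.888, "y": 0.88, "z": -0.1, "rx": 0, "ry": 0, "rz": 0.389, "claw": 255}]' --squeeze 30

```text
t: 0.93
tool_pos: [0.4414, -0.2879, 0.199]
orientation: [-2.739, -1.537, 0.0]
force: [0.5, -0.6, 0.9]
opening: 0.0308
gripper_force: 0.0
```

arm_command --targets '[{"x": 0.295, "y": 0.292, "z": -0.06, "rx": 0, "ry": 0, "rz": 0, "claw": 255}, {"x": 0.295, "y": 0.292, "z": -0.06, "rx": 0, "ry": 0, "rz": 0, "claw": 255}, {"x": 0.295, "y": 0.292, "z": -0.06, "rx": 0, "ry": 0, "rz": 0, "claw": 255}, {"x": 0.295, "y": 0.292, "z": -0.06, "rx": 0, "ry": 0, "rz": 0, "claw": 255}, {"x": 0.295, "y": 0.292, "z": -0.06, "rx": 0, "ry": 0, "rz": 0, "claw": 255}, {"x": 0.295, "y": 0.292, "z": -0.06, "rx": 0, "ry": 0, "rz": 0, "claw": 255}, {"x": 0.295, "y": 0.292, "z": -0.06, "rx": 0, "ry": 0, "rz": 0, "claw": 255}, {"x": 0.295, "y": 0.292, "z": -0.06, "rx": 0, "ry": 0, "rz": 0, "claw": 255}]'

```text
t: 1.6
tool_pos: [0.5874, -0.1437, 0.1687]
orientation: [-2.738, -1.539, 0.002]
force: [0.3, -0.2, -0.1]
opening: 0.0005
gripper_force: 0.0
```

Run:
```python
from h import *
s=robot.read_state();print(s["t"],s["tool_pos"],s["orientation"],s["q"],s["opening"])
M=R.from_rotvec(s["orientation"]).as_matrix();print(M[:,1],M[:,2])
c=robot.get_calibration("wrist");p,d=robot.read_camera("wrist");cv2.imwrite("pics/w1.png",p[...,::-1])
np.savez("w1",K=c["intrinsics"],o=c["origin"],r=c["orientation"],d=d)
```

```text
1.6 [ 0.58744818 -0.14367449  0.16874259] [-2.73825359e+00 -1.53851849e+00  2.18914080e-03] [-3.24295476e-01  1.81470228e-01  1.54925178e+00 -5.58390579e-04
  1.41233986e+00  2.22781211e-01] 0.0004902695300342851
[ 0.85409387 -0.52011724 -0.00131113] [-1.56830387e-03 -5.45103589e-05 -9.99998769e-01]
```

View pics/w1.png

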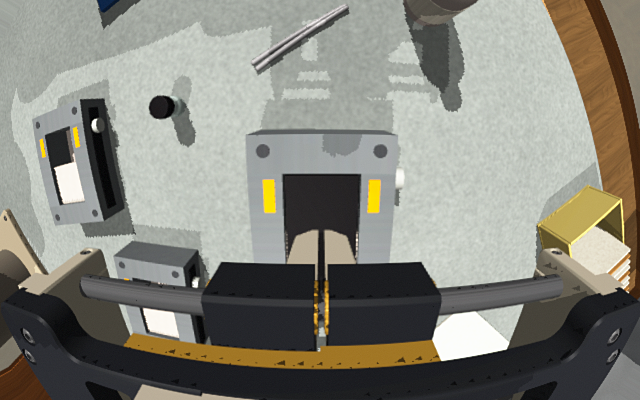

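The wrist view shows the closed fingertips at (321,228), centred between the yellow stripes at (269,196) and (374,196) of the large base, over its dark plate. Pressing now.

arm_command --targets '[{"x": 0.003, "y": 0.003, "z": -0.08, "rx": 0, "ry": 0, "rz": 0, "claw": 255}, {"x": 0.003, "y": 0.003, "z": -0.15, "rx": 0, "ry": 0, "rz": 0, "claw": 255}, {"x": 0.003, "y": 0.003, "z": -0.175, "rx": 0, "ry": 0, "rz": 0, "claw": 255}, {"x": 0.003, "y": 0.003, "z": -0.185, "rx": 0, "ry": 0, "rz": 0, "claw": 255}, {"x": 0.003, "y": 0.003, "z": -0.195, "rx": 0, "ry": 0, "rz": 0, "claw": 255}, {"x": 0.003, "y": 0.003, "z": -0.205, "rx": 0, "ry": 0, "rz": 0, "claw": 255}, {"x": 0.003, "y": 0.003, "z": -0.215, "rx": 0, "ry": 0, "rz": 0, "claw": 255}, {"x": 0.003, "y": 0.003, "z": -0.225, "rx": 0, "ry": 0, "rz": 0, "claw": 255}, {"x": 0.003, "y": 0.003, "z": -0.235, "rx": 0, "ry": 0, "rz": 0, "claw": 255}, {"x": 0.003, "y": 0.003, "z": -0.24, "rx": 0, "ry": 0, "rz": 0, "claw": 255}]'

```text
t: 2.48
tool_pos: [0.5897, -0.1423, 0.0493]
orientation: [2.739, 1.537, 0.001]
force: [-0.2, 0.9, 8.3]
opening: 0.0003
gripper_force: 3.7
```

arm_command --targets '[{"x": 0, "y": 0, "z": -0.007, "rx": 0, "ry": 0, "rz": 0, "claw": 255}, {"x": 0, "y": 0, "z": -0.013, "rx": 0, "ry": 0, "rz": 0, "claw": 255}, {"x": 0, "y": 0, "z": -0.013, "rx": 0, "ry": 0, "rz": 0, "claw": 255}, {"x": 0, "y": 0, "z": -0.013, "rx": 0, "ry": 0, "rz": 0, "claw": 255}]'

```text
t: 2.82
tool_pos: [0.5925, -0.1415, 0.0464]
orientation: [2.737, 1.537, 0.008]
force: [-0.5, 6.7, 15.7]
opening: 0.0006
gripper_force: 7.4
```

Run:
```python
from h import *
s=robot.read_state();print(s["t"],s["tool_pos"],s["force"])
o=[]
for n,x,y in(("top",350,158),("scene",205,140)):
    p,d=robot.read_camera(n);np.save(n+"1.npy",d);o.append(cv2.resize(p[y:y+90,x:x+100,::-1],None,fx=4,fy=4,interpolation=2))
cv2.imwrite("pics/tip1.png",np.hstack(o))
```

```text
2.8167 [ 0.59248278 -0.14154912  0.04637942] [-0.51867491  6.72954139 15.70955241]
```

View pics/tip1.png

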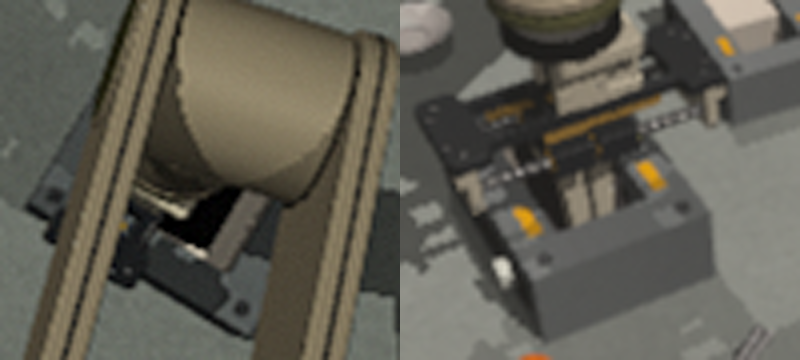

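The plate is visibly tipping. A bit more depth, then I'll retract straight up.

arm_command --targets '[{"x": 0, "y": 0, "z": -0.005, "rx": 0, "ry": 0, "rz": 0, "claw": 255}, {"x": 0, "y": 0, "z": -0.01, "rx": 0, "ry": 0, "rz": 0, "claw": 255}, {"x": 0, "y": 0, "z": -0.01, "rx": 0, "ry": 0, "rz": 0, "claw": 255}, {"x": 0, "y": 0, "z": -0.01, "rx": 0, "ry": 0, "rz": 0, "claw": 255}]'

```text
t: 3.25
tool_pos: [0.5948, -0.1412, 0.0442]
orientation: [2.734, 1.536, 0.015]
force: [-0.1, 11.2, 28.3]
opening: 0.0009
gripper_force: 13.2
```

arm_command --targets '[{"x": 0, "y": 0, "z": 0.01, "rx": 0, "ry": 0, "rz": 0, "claw": 255}, {"x": 0, "y": 0, "z": 0.02, "rx": 0, "ry": 0, "rz": 0, "claw": 255}, {"x": 0, "y": 0, "z": 0.04, "rx": 0, "ry": 0, "rz": 0, "claw": 255}, {"x": 0, "y": 0, "z": 0.08, "rx": 0, "ry": 0, "rz": 0, "claw": 255}, {"x": 0, "y": 0, "z": 0.14, "rx": 0, "ry": 0, "rz": 0, "claw": 255}, {"x": 0, "y": 0, "z": 0.2, "rx": 0, "ry": 0, "rz": 0, "claw": 255}, {"x": 0, "y": 0, "z": 0.26, "rx": 0, "ry": 0, "rz": 0, "claw": 255}, {"x": 0, "y": 0, "z": 0.3, "rx": 0, "ry": 0, "rz": 0, "claw": 255}, {"x": 0, "y": 0, "z": 0.3, "rx": 0, "ry": 0, "rz": 0, "claw": 255}]'

```text
t: 4.0
tool_pos: [0.5919, -0.1434, 0.1943]
orientation: [2.734, 1.534, 0.008]
force: [0.4, 0.3, 1.0]
opening: 0.0003
gripper_force: 0.0
```

Run:
```python
from h import *
s=robot.read_state();print(s["t"],s["tool_pos"],s["force"])
o=[]
for n,x,y in(("scene",205,140),("wrist",0,0)):
    c=robot.get_calibration(n);p,d=robot.read_camera(n);np.savez(n+"2",K=c["intrinsics"],o=c["origin"],r=c["orientation"],d=d,p=p)
    o.append(cv2.resize(p[y:y+90,x:x+100,::-1],None,fx=4,fy=4,interpolation=2) if n=="scene" else cv2.resize(p[60:260,200:440,::-1],(432,360)))
cv2.imwrite("pics/tip2.png",np.hstack(o))
```

```text
4.0 [ 0.59186695 -0.14339967  0.19427818] [0.4461668  0.30095614 1.02132485]
```

View pics/tip2.png

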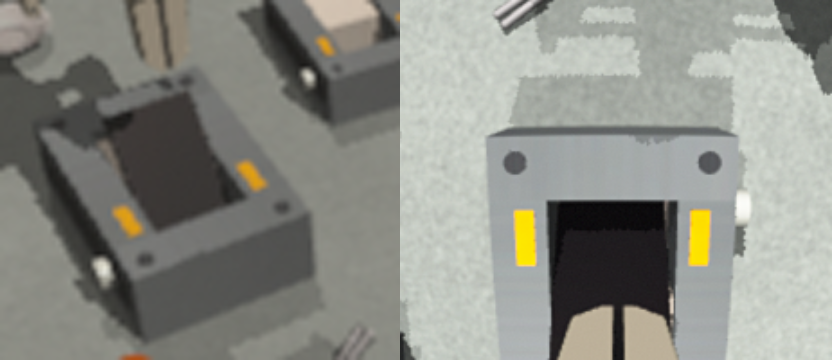

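The plate stays tipped. Next I'll fit its plane and raised end from the scene depth.

```bash
cat > fit.py <<'E'
from h import *
np.set_printoptions(precision=4,suppress=True)
def cloud(n,d,x0,x1,y0,y1,C=None):
    K,o,M=C or cal(n);v,u=np.mgrid[y0:y1,x0:x1];z=d[y0:y1,x0:x1]
    X=np.stack([(u-K[0,2])/K[0,0]*z,-(v-K[1,2])/K[1,1]*z,-z],-1)
    return (X@M.T+o)
B=np.array([.568,-.1765,0]);a=np.radians(58.6);RB=np.array([[np.cos(a),-np.sin(a),0],[np.sin(a),np.cos(a),0],[0,0,1]])
E
python3 - <<'E'
from fit import *
f=np.load("scene2.npz");X=(cloud("scene",f["d"],205,305,140,230)-B)@RB
m=np.zeros((90,100),np.uint8);cv2.fillPoly(m,[(np.array([(135,130),(180,110),(210,180),(165,212)])/4).astype(int)],1)
P=X[m>0]
for _ in range(3):
    c=np.median(P,0);N=np.linalg.svd(P-P.mean(0))[2][2];N*=np.sign(N[2]);c=P.mean(0);P=P[np.abs((P-c)@N)<.003]
print(len(P),c,N,"tilt",np.degrees(np.arccos(N[2])))
Q=X.reshape(-1,3);g=f["p"][140:230,205:305].reshape(-1,3).max(1)
k=(np.abs((Q-c)@N)<.004)&(np.abs(Q[:,1])<.04)&(np.abs(Q[:,0])<.07);Q=Q[k]
print("min",np.sort(Q[:,0])[:12],"zmax",np.sort(Q[:,2])[-12:],"y",Q[:,1].min(),Q[:,1].max())
T=X.reshape(-1,3);t=T[(np.abs(T[:,2]-.062)<.006)&(np.hypot(T[:,0],T[:,1])<.12)]
print("base top z",np.median(t[:,2]),t.min(0),t.max(0))
hi=T[(T[:,2]>.07)&(T[:,2]<.11)&(np.abs(T[:,1])<.045)&(T[:,0]<0)&(T[:,0]>-.08)];print(hi)
E
```

```text
48 [0.0028 0.0038 0.0654] [0.6045 0.655  0.4534] tilt 63.040320619947614
min [-0.028  -0.0277 -0.0276 -0.0269 -0.0268 -0.0258 -0.0253 -0.0247 -0.024
 -0.0232 -0.0225 -0.0225] zmax [0.0915 0.0916 0.0921 0.0926 0.0927 0.0931 0.0935 0.094  0.0943 0.0945
 0.0954 0.0966] y -0.039880806906285385 0.03924726456257816
base top z 0.060364471119619956 [-0.0942 -0.0669  0.056 ] [0.0984 0.0642 0.0679]
[[-0.0263  0.0244  0.0955]
 [-0.0238  0.0265  0.0964]
 [-0.0261  0.0302  0.0933]
 [-0.0276  0.0158  0.0945]
 [-0.0264  0.0183  0.0943]
 [-0.0232  0.0201  0.0958]
 [-0.0235  0.0231  0.0944]
 [-0.0217  0.0254  0.0947]
 [-0.0256  0.0296  0.0903]
 [-0.028   0.0069  0.0943]
 [-0.0269  0.0094  0.094 ]
 [-0.0224  0.0108  0.0966]
 [-0.0247  0.0144  0.0935]
 [-0.0268  0.018   0.0906]
 [-0.0236  0.0198  0.092 ]
 [-0.0187  0.0211  0.095 ]
 [-0.0203  0.0245  0.0924]
 [-0.0227  0.0282  0.0893]
 [-0.0195  0.03    0.0908]
 [-0.026   0.0001  0.0949]
 [-0.024   0.0023  0.0954]
 [-0.0253  0.0056  0.0931]
 [-0.0258  0.0086  0.0916]
 [-0.0232  0.0106  0.0926]
 [-0.0211  0.0128  0.0931]
 [-0.0187  0.0149  0.0939]
 [-0.0
[... 6449 characters left out ...]
-0.0024  0.0047  0.0701]
 [-0.0118 -0.0324  0.0756]
 [-0.0058 -0.0313  0.0796]
 [-0.0083 -0.0278  0.0762]
 [-0.0083 -0.025   0.075 ]
 [-0.005  -0.0232  0.0766]
 [-0.0038 -0.0207  0.0765]
 [-0.0037 -0.018   0.0753]
 [-0.0075 -0.0141  0.0708]
 [-0.0044 -0.0122  0.0723]
 [-0.0022 -0.01    0.073 ]
 [-0.0077 -0.0313  0.0745]
 [-0.0053 -0.0292  0.0753]
 [-0.007  -0.0259  0.0727]
 [-0.0061 -0.0234  0.0722]
 [-0.0049 -0.0209  0.0721]
 [-0.005  -0.0181  0.0708]
 [-0.0044 -0.0155  0.07  ]
 [-0.0073 -0.0319  0.0714]
 [-0.0039 -0.0301  0.0731]
 [-0.0059 -0.0267  0.0702]
 [-0.0018 -0.0251  0.0726]
 [-0.0032 -0.0219  0.0701]
 [-0.0014 -0.0196  0.0705]
 [-0.0011 -0.0314  0.0722]
 [-0.0006 -0.026   0.0702]]
```

Run:
```python
from fit import *
f=np.load("scene2.npz");T=((cloud("scene",f["d"],205,305,140,230)-B)@RB).reshape(-1,3)
P=T[(T[:,2]>.066)&(T[:,2]<.12)&(np.abs(T[:,1])<.045)&(T[:,0]<.01)&(T[:,0]>-.08)]
for _ in range(4):
    c=P.mean(0);N=np.linalg.svd(P-c)[2][2];N*=np.sign(N[2]);P=P[np.abs((P-c)@N)<.005]
print(len(P),c,N,"tilt",np.degrees(np.arccos(N[2])),P[:,1].min(),P[:,1].max())
t=np.array([N[2],0,-N[0]]);t/=np.linalg.norm(t);s=(P-c)@t;print("end s",np.sort(s)[[0,3,10,20]],c+np.sort(s)[5]*t)
```

```text
334 [-0.0119 -0.0011  0.0811] [ 0.7276 -0.0034  0.686 ] tilt 46.687876250797636 -0.03298762276263989 0.03124993518668962
end s [-0.0206 -0.02   -0.0191 -0.0181] [-0.0254 -0.0011  0.0955]
```

```bash
cat >> fit.py <<'E'
def goal(org,yaw,c,tilt,ins):
    "rotation and TCP for plate end centre c in frame (org,yaw)"
    z=R.from_euler("z",yaw,degrees=True).as_matrix();b=np.radians(tilt)
    t=z@[np.cos(b),0,-np.sin(b)];n=z@[np.sin(b),0,np.cos(b)]
    M=np.c_[z@[0,1,0],n,t];return M,org+z@np.array(c)-t*ins,t,n
def delta(M,p,s=None):
    s=s or robot.read_state();d=R.from_matrix(M)*R.from_rotvec(s["orientation"]).inv()
    print("d pos units",(p-s["tool_pos"])/.5,"rot units",d.as_rotvec()/2,"deg",np.degrees(d.magnitude()),"t",s["t"],"F",s["force"],"op",s["opening"])
E
python3 - <<'E'
from fit import *
M,p,t,n=goal(B,58.6,(-.0293,-.001,.094),45,.08);print(p,t,n);delta(M,p)
E
```

```text
[ 0.5241 -0.2503  0.1506] [ 0.3684  0.6036 -0.7071] [0.3684 0.6036 0.7071]
d pos units [-0.1313 -0.2154 -0.0766] rot units [ 0.1018 -0.4212  0.7414] deg 98.39827988214829 t 4.1 F [-1.0635  0.1092 -0.4493] op 0.0007834372395004017
```

arm_command --targets '[{"x": -0.131, "y": -0.215, "z": 0.06, "rx": 0.102, "ry": -0.421, "rz": 0.741, "claw": 200}, {"x": -0.131, "y": -0.215, "z": 0.06, "rx": 0.102, "ry": -0.421, "rz": 0.741, "claw": 200}, {"x": -0.131, "y": -0.215, "z": 0.06, "rx": 0.102, "ry": -0.421, "rz": 0.741, "claw": 200}, {"x": -0.131, "y": -0.215, "z": 0.06, "rx": 0.102, "ry": -0.421, "rz": 0.741, "claw": 200}, {"x": -0.131, "y": -0.215, "z": 0.06, "rx": 0.102, "ry": -0.421, "rz": 0.741, "claw": 200}, {"x": -0.131, "y": -0.215, "z": 0.06, "rx": 0.102, "ry": -0.421, "rz": 0.741, "claw": 200}, {"x": -0.131, "y": -0.215, "z": 0.06, "rx": 0.102, "ry": -0.421, "rz": 0.741, "claw": 200}, {"x": -0.131, "y": -0.215, "z": 0.06, "rx": 0.102, "ry": -0.421, "rz": 0.741, "claw": 200}, {"x": -0.131, "y": -0.215, "z": 0.06, "rx": 0.102, "ry": -0.421, "rz": 0.741, "claw": 200}, {"x": -0.131, "y": -0.215, "z": 0.06, "rx": 0.102, "ry": -0.421, "rz": 0.741, "claw": 200}]' --squeeze 30

```text
t: 4.93
tool_pos: [0.5228, -0.2492, 0.216]
orientation: [1.46, 2.48, 0.818]
force: [-0.0, -0.6, -1.1]
opening: 0.0204
gripper_force: 0.0
```

Run:
```python
from fit import *
M,p,t,n=goal(B,58.6,(-.0293,-.001,.094),45,.08);delta(M,p);print(robot.read_state()["q"])
```

```text
d pos units [ 0.0025 -0.0023 -0.1309] rot units [ 0.0306 -0.1319  0.2281] deg 30.40018995827471 t 4.9333 F [-0.0209 -0.6115 -1.0734] op 0.02040719011184597
[-0.8864  0.0248  1.7373  0.5749  1.4572 -1.4827]
```

arm_command --targets '[{"x": 0.002, "y": -0.002, "z": -0.03, "rx": 0.031, "ry": -0.132, "rz": 0.228, "claw": 200}, {"x": 0.002, "y": -0.002, "z": -0.06, "rx": 0.031, "ry": -0.132, "rz": 0.228, "claw": 200}, {"x": 0.002, "y": -0.002, "z": -0.1, "rx": 0.031, "ry": -0.132, "rz": 0.228, "claw": 200}, {"x": 0.002, "y": -0.002, "z": -0.131, "rx": 0.031, "ry": -0.132, "rz": 0.228, "claw": 200}, {"x": 0.002, "y": -0.002, "z": -0.131, "rx": 0.031, "ry": -0.132, "rz": 0.228, "claw": 200}, {"x": 0.002, "y": -0.002, "z": -0.131, "rx": 0.031, "ry": -0.132, "rz": 0.228, "claw": 200}, {"x": 0.002, "y": -0.002, "z": -0.131, "rx": 0.031, "ry": -0.132, "rz": 0.228, "claw": 200}]'

```text
t: 5.52
tool_pos: [0.5243, -0.2502, 0.1505]
orientation: [0.749, 2.622, 1.087]
force: [0.0, 0.5, 0.3]
opening: 0.0198
gripper_force: 0.0
```

```bash
python3 - <<'E'
from fit import *
M,p,t,n=goal(B,58.6,(-.0293,-.001,.094),45,.002);delta(M,p);print(robot.read_state()["q"])
o=[]
c=robot.get_calibration("wrist");p,d=robot.read_camera("wrist");np.savez("wrist3",K=c["intrinsics"],o=c["origin"],r=c["orientation"],d=d)
q,_=robot.read_camera("scene")
cv2.imwrite("pics/pre.png",np.vstack([cv2.resize(p[80:260,180:460,::-1],(560,360)),cv2.resize(q[130:220,190:330,::-1],(560,360),interpolation=2)])[:, :])
E
python3 -c "
import cv2;i=cv2.imread('pics/pre.png');cv2.imwrite('pics/pre2.png',cv2.resize(i,None,fx=.83,fy=.83))"
```

```text
d pos units [ 0.0572  0.0938 -0.1102] rot units [-0.0009 -0.0021  0.0034] deg 0.46860913335186827 t 5.5167 F [0.021  0.4792 0.2903] op 0.019781523267499063
[-0.9613  0.3194  1.6281  0.7048  1.5731 -2.1146]
```

View pics/pre2.png

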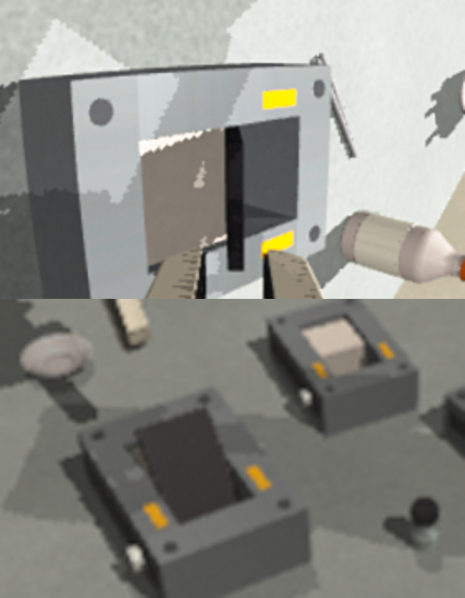

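The wrist view looks straight down the plate: its raised edge (crop px ~235) is centred between the fingertips (200 and 265). Advancing and gripping.

arm_command --targets '[{"x": 0.018, "y": 0.03, "z": -0.035, "rx": 0, "ry": 0, "rz": 0, "claw": 200}, {"x": 0.032, "y": 0.053, "z": -0.062, "rx": 0, "ry": 0, "rz": 0, "claw": 200}, {"x": 0.042, "y": 0.069, "z": -0.081, "rx": 0, "ry": 0, "rz": 0, "claw": 200}, {"x": 0.05, "y": 0.082, "z": -0.096, "rx": 0, "ry": 0, "rz": 0, "claw": 200}, {"x": 0.057, "y": 0.094, "z": -0.11, "rx": 0, "ry": 0, "rz": 0, "claw": 200}, {"x": 0.057, "y": 0.094, "z": -0.11, "rx": 0, "ry": 0, "rz": 0, "claw": 200}, {"x": 0.057, "y": 0.094, "z": -0.11, "rx": 0, "ry": 0, "rz": 0, "claw": 200}]'

```text
t: 6.2
tool_pos: [0.5535, -0.2035, 0.0976]
orientation: [0.743, 2.622, 1.084]
force: [0.6, -1.1, -0.1]
opening: 0.0198
gripper_force: 0.0
```

arm_command --targets '[{"x": 0.002, "y": 0.003, "z": -0.006, "rx": 0, "ry": 0, "rz": 0, "claw": 200}, {"x": 0.002, "y": 0.003, "z": -0.006, "rx": 0, "ry": 0, "rz": 0, "claw": 225}, {"x": 0.002, "y": 0.003, "z": -0.006, "rx": 0, "ry": 0, "rz": 0, "claw": 255}, {"x": 0.002, "y": 0.003, "z": -0.006, "rx": 0, "ry": 0, "rz": 0, "claw": 255}, {"x": 0.002, "y": 0.003, "z": -0.006, "rx": 0, "ry": 0, "rz": 0, "claw": 255}, {"x": 0.002, "y": 0.003, "z": -0.006, "rx": 0, "ry": 0, "rz": 0, "claw": 255}]' --squeeze 30

```text
t: 6.7
tool_pos: [0.5544, -0.2025, 0.0944]
orientation: [0.744, 2.622, 1.083]
force: [-0.1, 0.2, -0.8]
opening: 0.0079
gripper_force: 30.0
```

Gripped at 7.9 mm. Pulling it out along its own length.

arm_command --targets '[{"x": -0.004, "y": -0.006, "z": 0.009, "rx": 0, "ry": 0, "rz": 0, "claw": 255}, {"x": -0.01, "y": -0.016, "z": 0.021, "rx": 0, "ry": 0, "rz": 0, "claw": 255}, {"x": -0.018, "y": -0.03, "z": 0.038, "rx": 0, "ry": 0, "rz": 0, "claw": 255}, {"x": -0.027, "y": -0.044, "z": 0.055, "rx": 0, "ry": 0, "rz": 0, "claw": 255}, {"x": -0.037, "y": -0.06, "z": 0.075, "rx": 0, "ry": 0, "rz": 0, "claw": 255}, {"x": -0.047, "y": -0.077, "z": 0.1, "rx": 0, "ry": 0, "rz": 0, "claw": 255}, {"x": -0.055, "y": -0.09, "z": 0.13, "rx": 0, "ry": 0, "rz": 0, "claw": 255}, {"x": -0.06, "y": -0.1, "z": 0.17, "rx": 0, "ry": 0, "rz": 0, "claw": 255}, {"x": -0.06, "y": -0.1, "z": 0.22, "rx": 0, "ry": 0, "rz": 0, "claw": 255}, {"x": -0.06, "y": -0.1, "z": 0.27, "rx": 0, "ry": 0, "rz": 0, "claw": 255}]'

```text
t: 7.53
tool_pos: [0.5236, -0.2534, 0.2311]
orientation: [0.746, 2.621, 1.083]
force: [-0.1, -0.1, -0.6]
opening: 0.0078
gripper_force: 30.0
```

Run:
```python
from fit import *
s=robot.read_state();print(s["t"],s["tool_pos"],s["opening"],s["gripper_force"],s["q"])
p,d=robot.read_camera("scene");np.save("s4.npy",d);q,e=robot.read_camera("top");np.save("t4.npy",e)
cv2.imwrite("pics/lift.png",np.hstack([cv2.resize(p[80:240,150:310,::-1],(400,400)),cv2.resize(q[170:250,215:295,::-1],(400,400),interpolation=2)]))
# rest: cork mask by colour in both
for n,im,D,(x0,x1,y0,y1) in(("scene",p,d,(345,445,195,275)),("top",q,e,(215,315,182,257))):
    h=im[y0:y1,x0:x1].astype(int);m=(h[...,0]>h[...,2]+30);X=cloud(n,D,x0,x1,y0,y1)[m]
    u=np.column_stack(np.nonzero(m))[:,::-1]+[x0,y0];b=cv2.boxPoints(cv2.minAreaRect(u.astype(np.float32)))
    c=X.mean(0);N=np.linalg.svd(X-c)[2][2];N*=np.sign(N[2])
    print(n,len(X),"centroid px",u.mean(0),c,N,"yaw",np.degrees(np.arctan2(N[1],N[0])))
```

```text
7.5333 [ 0.5236 -0.2534  0.2311] 0.0077968657235174535 29.950136840343475 [-0.9654  0.2325  1.5731  0.7086  1.6807 -2.0288]
scene 602 centroid px [391.3256 227.9535] [0.5396 0.2436 0.0574] [-0.2022  0.979   0.0249] yaw 101.6710624272081
top 355 centroid px [255.8085 218.2282] [0.5316 0.2414 0.0528] [0.1273 0.9636 0.2352] yaw 82.47671880790598
```

View pics/lift.png

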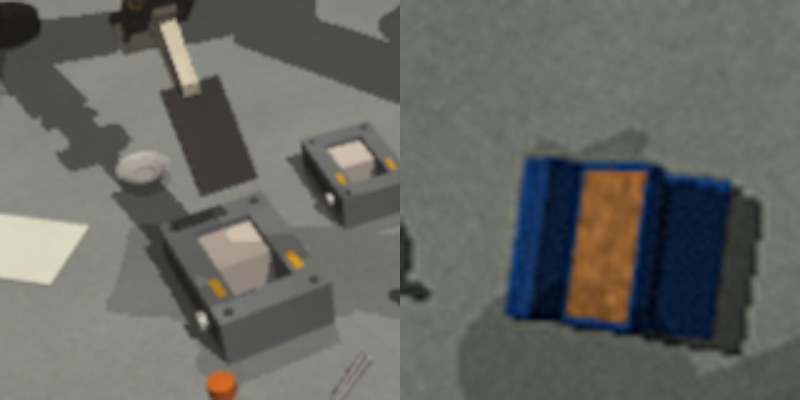

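The plate is held and clear of the base. In the top crop the rest's ledge outer edge is (527,158)-(508,316) and its upper face edge is (657,166)-(634,330). I'll locate the rest from both views at those edges' known heights.

Run:
```python
from fit import *
def atz(n,uv,z):
    K,o,M=cal(n);r=M@np.array([(uv[0]-K[0,2])/K[0,0],-(uv[1]-K[1,2])/K[1,1],-1]);return o+r*(z-o[2])/r[2]
S={"top":(lambda a:(np.array(a)+.5)/5-.5+[135,170],[(657,166),(634,330)],[(527,158),(508,316)]),
"scene":(lambda a:(np.array(a)+.5)/4-.5+[245,120],[(522,438),(592,345)],[(618,530),(685,428)])}
for n,(f,U,L) in S.items():
    a,b=[atz(n,f(q),.0749) for q in U];c,d=[atz(n,f(q),.041) for q in L]
    ys=[(b-a),(d-c)]
    for nm,p,q,xr in(("upper",a,b,-.0259),("ledge",c,d,.042)):
        v=q-p;yaw=np.arctan2(v[1],v[0])-np.pi/2;x=np.array([np.cos(yaw),np.sin(yaw)])
        print(n,nm,"len",np.linalg.norm(v),"yaw",np.degrees(yaw),"origin",((p+q)/2)[:2]-xr*x)
```

```text
top upper len 0.09736537978100818 yaw 83.02230074185478 origin [0.531  0.2394]
top ledge len 0.09661909758017725 yaw 84.53124578428789 origin [0.532  0.2558]
scene upper len 0.09628761151044334 yaw 84.30155571396396 origin [0.533  0.2442]
scene ledge len 0.09946408532608236 yaw 84.33431180345208 origin [0.5364 0.2475]
```

```bash
cat > rest.py <<'E'
from fit import *
O=np.array([.5325,.2445,0]);YAW=84
def rg(dn,dt):
    M,p,t,n=goal(O,YAW,(-.0542,0,.1088),45,0);return M,p+n*dn+t*dt,t,n
E
python3 - <<'E'
from rest import *
M,p,t,n=rg(.02,-.04);print(p,t,n);delta(M,p)
E
```

```text
[0.5254 0.1765 0.1512] [ 0.0739  0.7032 -0.7071] [0.0739 0.7032 0.7071]
d pos units [-0.0003  0.8631 -0.1685] rot units [0.0034 0.0034 0.2245] deg 25.72974058988902 t 7.6333 F [ 1.1967 -0.3116 -0.5855] op 0.007830173882776877
```

arm_command --targets '[{"x": 0, "y": 0.04, "z": 0.03, "rx": 0, "ry": 0, "rz": 0.03, "claw": 255}, {"x": 0, "y": 0.1, "z": 0.03, "rx": 0, "ry": 0, "rz": 0.06, "claw": 255}, {"x": 0, "y": 0.17, "z": 0.03, "rx": 0, "ry": 0, "rz": 0.09, "claw": 255}, {"x": 0, "y": 0.245, "z": 0.03, "rx": 0, "ry": 0, "rz": 0.12, "claw": 255}, {"x": 0, "y": 0.32, "z": 0.03, "rx": 0, "ry": 0, "rz": 0.15, "claw": 255}, {"x": 0, "y": 0.395, "z": 0.03, "rx": 0, "ry": 0, "rz": 0.18, "claw": 255}, {"x": 0, "y": 0.47, "z": 0.03, "rx": 0, "ry": 0, "rz": 0.21, "claw": 255}, {"x": 0, "y": 0.545, "z": 0.03, "rx": 0.003, "ry": 0.003, "rz": 0.2245, "claw": 255}, {"x": 0, "y": 0.62, "z": 0.03, "rx": 0.003, "ry": 0.003, "rz": 0.2245, "claw": 255}, {"x": 0, "y": 0.69, "z": 0.03, "rx": 0.003, "ry": 0.003, "rz": 0.2245, "claw": 255}]'

```text
t: 8.47
tool_pos: [0.5241, 0.0942, 0.2442]
orientation: [0.154, 2.868, 1.192]
force: [0.5, 0.8, -1.5]
opening: 0.0078
gripper_force: 29.9
```

arm_command --targets '[{"x": 0, "y": 0.06, "z": 0, "rx": 0, "ry": 0, "rz": 0, "claw": 255}, {"x": 0, "y": 0.11, "z": 0, "rx": 0, "ry": 0, "rz": 0, "claw": 255}, {"x": 0, "y": 0.14, "z": 0, "rx": 0, "ry": 0, "rz": 0, "claw": 255}, {"x": 0, "y": 0.14, "z": 0, "rx": 0, "ry": 0, "rz": 0, "claw": 255}, {"x": 0, "y": 0.14, "z": 0, "rx": 0, "ry": 0, "rz": 0, "claw": 255}]'

```text
t: 8.88
tool_pos: [0.524, 0.1628, 0.2443]
orientation: [0.151, 2.868, 1.191]
force: [-1.0, -0.0, -0.9]
opening: 0.0077
gripper_force: 30.0
```

Run:
```python
from rest import *
M,p,t,n=rg(.02,-.04);delta(M,p);print(robot.read_state()["q"])
c=robot.get_calibration("wrist");p,d=robot.read_camera("wrist");q,e=robot.read_camera("scene")
np.save("s5.npy",e)
cv2.imwrite("pics/near.png",np.hstack([p[50:350,120:520,::-1],cv2.resize(q[120:270,310:510,::-1],(400,300),interpolation=2)]))
# plate plane from scene depth: dark pixels above z .08
X=cloud("scene",e,310,510,100,270);g=q[100:270,310:510].max(-1)
m=(g<75)&(X[...,2]>.075)&(X[...,2]<.16);P=X[m]
if len(P)>30:
    for _ in range(5):
        c=np.median(P,0) if _==0 else P.mean(0);N=np.linalg.svd(P-P.mean(0))[2][2];N*=np.sign(N[2]);P=P[np.abs((P-P.mean(0))@N)<.006]
    print(len(P),P.mean(0),N,np.degrees(np.arccos(N[2])),np.degrees(np.arctan2(N[1],N[0])),P.min(0),P.max(0))
```

```text
d pos units [ 0.0028  0.0274 -0.1861] rot units [-0.0012 -0.0037 -0.0012] deg 0.46143966711159684 t 8.8833 F [-1.0388 -0.0358 -0.9013] op 0.007659360688724177
[-0.2858 -0.0521  1.8523  0.7694  1.5412 -1.8561]
42 [0.0375 0.0571 0.0978] [-0.5239 -0.8466  0.0942] 84.5973560219564 -121.75064292705531 [0.0106 0.0424 0.0818] [0.0593 0.0692 0.1116]
```

View pics/near.png

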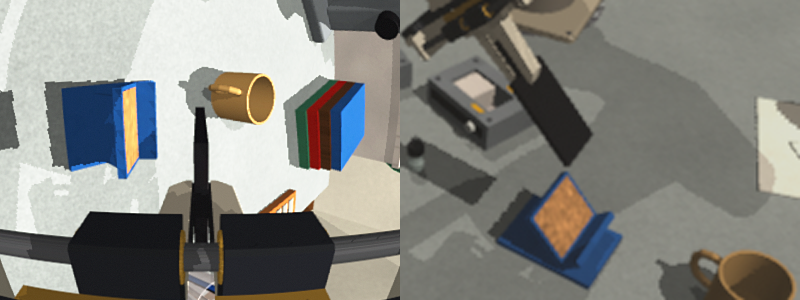

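The plate is aligned, gripped at its end, and above the rest. I'll measure the plate against the cork in the same depth image so calibration bias cancels.

Run:
```python
from rest import *
e=np.load("s5.npy");s=robot.read_state();M,p,t,n=rg(0,0);y=M[:,0]
MT=R.from_rotvec(s["orientation"]).as_matrix()
X=cloud("scene",e,0,640,0,400)
for nm,poly in(("plate",[(522,72),(543,66),(588,130),(568,160)]),("cork",[(566,182),(597,220),(566,258),(534,218)])):
    m=np.zeros(e.shape,np.uint8);cv2.fillPoly(m,[(np.array(poly)/2+[110,120]).round().astype(int)],1)
    P=X[(m>0)&(e>0)]
    for _ in range(3):
        c=np.median(P,0);P=P[np.abs((P-c)@n)<.008];N=np.linalg.svd(P-P.mean(0))[2][2];N*=np.sign(N[2])
    c=P.mean(0);print(nm,len(P),c,"tilt",np.degrees(np.arccos(N[2])),"yaw",np.degrees(np.arctan2(N[1],N[0])),"n",c@n,"lat y",c@y)
    # extent of points near plane
    A=X[100:280,300:520].reshape(-1,3);w=A[(np.abs((A-c)@N)<.004)&(np.linalg.norm(A-c,axis=1)<.085)]
    print("  y ext",np.percentile((w-c)@y,[1,99])+c@y,"t ext",np.percentile((w-c)@t,[1,99])+c@t)
print("TCP n,y,t",s["tool_pos"]@n,s["tool_pos"]@y,s["tool_pos"]@t,"rest model n(face) y",(p-4e-3*n)@n,p@y,"t foot",p@t+.116)
```

```text
plate 623 [0.5223 0.2097 0.2009] tilt 45.968237350652245 yaw 85.048103967559 n 0.3281276352502685 lat y -0.4975390221305592
  y ext [-0.5354 -0.4709] t ext [-0.0202  0.0945]
cork 615 [0.5327 0.2463 0.0449] tilt 44.06503874013726 yaw 84.04666274229044 n 0.24434019351324743 lat y -0.5040547530483211
  y ext [-0.5559 -0.4542] t ext [0.1389 0.2423]
TCP n,y,t 0.32521142090171146 -0.5047718052127135 -0.020239231061681146 rest model n(face) y 0.24590709996764207 -0.5040257000146643 t foot 0.21204066438144936
```

The relative measurement confirms the rest model to within about 2 mm: lateral offset 1.5 mm, and the plate about 1° too steep. Descending to just above the seat.

arm_command --targets '[{"x": 0.006, "y": 0.027, "z": -0.04, "rx": 0.008, "ry": -0.004, "rz": -0.001, "claw": 255}, {"x": 0.006, "y": 0.027, "z": -0.09, "rx": 0.008, "ry": -0.004, "rz": -0.001, "claw": 255}, {"x": 0.006, "y": 0.027, "z": -0.14, "rx": 0.008, "ry": -0.004, "rz": -0.001, "claw": 255}, {"x": 0.006, "y": 0.027, "z": -0.186, "rx": 0.008, "ry": -0.004, "rz": -0.001, "claw": 255}, {"x": 0.006, "y": 0.027, "z": -0.186, "rx": 0.008, "ry": -0.004, "rz": -0.001, "claw": 255}, {"x": 0.006, "y": 0.027, "z": -0.186, "rx": 0.008, "ry": -0.004, "rz": -0.001, "claw": 255}]'

```text
t: 9.48
tool_pos: [0.5269, 0.1754, 0.1506]
orientation: [0.156, 2.852, 1.215]
force: [-0.1, -0.4, -0.6]
opening: 0.0076
gripper_force: 30.0
```

Run:
```python
from rest import *
M,p,t,n=rg(0,0);s=robot.read_state();d=s["tool_pos"]-p;print("now dn,dt,dy mm",1e3*d@n,1e3*d@t,1e3*d@M[:,0],s["force"])
M,p,t,n=rg(.003,-.006);delta(M,p)
```

```text
now dn,dt,dy mm 18.853071334118912 -40.1978092809878 -1.6324301838275603 [-0.0779 -0.427  -0.599 ]
d pos units [-0.0005  0.0261 -0.0708] rot units [-0.01   -0.0013  0.0013] deg 1.1618723745132664 t 9.4833 F [-0.0779 -0.427  -0.599 ] op 0.007562492803112074
```

arm_command --targets '[{"x": 0.001, "y": 0.014, "z": -0.014, "rx": 0, "ry": 0, "rz": 0, "claw": 255}, {"x": 0.003, "y": 0.03, "z": -0.03, "rx": 0, "ry": 0, "rz": 0, "claw": 255}, {"x": 0.005, "y": 0.042, "z": -0.042, "rx": 0, "ry": 0, "rz": 0, "claw": 255}, {"x": 0.005, "y": 0.048, "z": -0.048, "rx": 0, "ry": 0, "rz": 0, "claw": 255}, {"x": 0.004, "y": 0.041, "z": -0.055, "rx": 0, "ry": 0, "rz": 0, "claw": 255}, {"x": 0.003, "y": 0.033, "z": -0.063, "rx": 0, "ry": 0, "rz": 0, "claw": 255}, {"x": 0.003, "y": 0.027, "z": -0.069, "rx": 0, "ry": 0, "rz": 0, "claw": 255}, {"x": 0.003, "y": 0.025, "z": -0.071, "rx": 0, "ry": 0, "rz": 0, "claw": 255}, {"x": 0.003, "y": 0.025, "z": -0.071, "rx": 0, "ry": 0, "rz": 0, "claw": 255}]'

```text
t: 10.23
tool_pos: [0.529, 0.1881, 0.1156]
orientation: [0.153, 2.851, 1.213]
force: [-0.0, 0.0, -1.5]
opening: 0.0078
gripper_force: 30.0
```

arm_command --targets '[{"x": 0, "y": 0.002, "z": -0.002, "rx": 0, "ry": 0, "rz": 0, "claw": 255}, {"x": 0, "y": 0.004, "z": -0.004, "rx": 0, "ry": 0, "rz": 0, "claw": 255}, {"x": 0.001, "y": 0.006, "z": -0.006, "rx": 0, "ry": 0, "rz": 0, "claw": 255}, {"x": 0.001, "y": 0.008, "z": -0.008, "rx": 0, "ry": 0, "rz": 0, "claw": 255}, {"x": 0.001, "y": 0.008, "z": -0.008, "rx": 0, "ry": 0, "rz": 0, "claw": 255}, {"x": 0.001, "y": 0.008, "z": -0.008, "rx": 0, "ry": 0, "rz": 0, "claw": 255}]'

```text
t: 10.73
tool_pos: [0.53, 0.1922, 0.1129]
orientation: [0.15, 2.85, 1.211]
force: [-4.7, -6.6, 6.1]
opening: 0.0078
gripper_force: 30.0
```

arm_command --targets '[{"x": 0, "y": -0.002, "z": -0.002, "rx": 0, "ry": 0, "rz": 0, "claw": 255}, {"x": 0, "y": -0.004, "z": -0.004, "rx": 0, "ry": 0, "rz": 0, "claw": 255}, {"x": 0, "y": -0.004, "z": -0.004, "rx": 0, "ry": 0, "rz": 0, "claw": 255}, {"x": 0, "y": -0.004, "z": -0.004, "rx": 0, "ry": 0, "rz": 0, "claw": 255}]'

```text
t: 11.07
tool_pos: [0.5301, 0.1906, 0.1112]
orientation: [0.15, 2.849, 1.213]
force: [-3.0, -4.9, 6.8]
opening: 0.0073
gripper_force: 30.1
```

Run:
```python
from rest import *
M,p,t,n=rg(0,0);s=robot.read_state();d=s["tool_pos"]-p;print("now dn,dt,dy mm",1e3*d@n,1e3*d@t,1e3*d@M[:,0],"F n,t",s["force"]@n,s["force"]@t,s["wrist_torque"])
```

```text
now dn,dt,dy mm 1.9587653167715537 -1.4247037915047536 -3.210095276160912 F n,t 1.1510515516474238 -8.521131181806227 [0.1563 0.1834 0.4631]
```

The lower end is on the ledge (8.5 N along the plate). Bringing it down onto the face.

arm_command --targets '[{"x": 0, "y": -0.003, "z": -0.002, "rx": 0, "ry": 0, "rz": 0, "claw": 255}, {"x": 0, "y": -0.005, "z": -0.004, "rx": 0, "ry": 0, "rz": 0, "claw": 255}, {"x": 0, "y": -0.005, "z": -0.004, "rx": 0, "ry": 0, "rz": 0, "claw": 255}, {"x": 0, "y": -0.005, "z": -0.004, "rx": 0, "ry": 0, "rz": 0, "claw": 255}]'

```text
t: 11.4
tool_pos: [0.53, 0.1883, 0.1087]
orientation: [0.151, 2.849, 1.213]
force: [-1.6, -2.9, 6.0]
opening: 0.0079
gripper_force: 30.1
```

Run:
```python
from rest import *
M,p,t,n=rg(0,0);s=robot.read_state();d=s["tool_pos"]-p;print("now dn,dt,dy mm",1e3*d@n,1e3*d@t,1e3*d@M[:,0],"F n,t",s["force"]@n,s["force"]@t,s["wrist_torque"])
q,e=robot.read_camera("scene");X=cloud("scene",e,0,640,0,400);g=q.max(-1)
P=X[(g<80)&(np.abs((X-s["tool_pos"]-.06*t)@n)<.02)&(np.linalg.norm(X-s["tool_pos"]-.06*t,axis=-1)<.06)]
for _ in range(3):
    N=np.linalg.svd(P-P.mean(0))[2][2];N*=np.sign(N[2]);P=P[np.abs((P-P.mean(0))@N)<.005]
print(len(P),"tilt",np.degrees(np.arccos(N[2])),"yaw",np.degrees(np.arctan2(N[1],N[0])),"y",np.percentile(P@M[:,0],[1,99]),"n",P.mean(0)@n,"t",np.percentile(P@t,[1,99]))
```

```text
now dn,dt,dy mm -1.4644961116327149 -1.3464443277063682 -3.4182579620380875 F n,t 2.096939617082652 -6.397586345616388 [ 0.3438 -0.1186  0.1673]
777 tilt 43.06065223031594 yaw 83.23425702146214 y [-0.5385 -0.4746] n 0.25322231823377 t [0.1018 0.2107]
```

Seated within about 1 mm of the face. Opening gently.

arm_command --targets '[{"x": 0, "y": -0.001, "z": 0, "rx": 0, "ry": 0, "rz": 0, "claw": 235}, {"x": 0, "y": -0.001, "z": 0, "rx": 0, "ry": 0, "rz": 0, "claw": 230}, {"x": 0, "y": -0.001, "z": 0, "rx": 0, "ry": 0, "rz": 0, "claw": 225}, {"x": 0, "y": -0.001, "z": 0, "rx": 0, "ry": 0, "rz": 0, "claw": 215}, {"x": 0, "y": -0.001, "z": 0, "rx": 0, "ry": 0, "rz": 0, "claw": 195}, {"x": 0, "y": -0.001, "z": 0, "rx": 0, "ry": 0, "rz": 0, "claw": 195}, {"x": 0, "y": -0.001, "z": 0, "rx": 0, "ry": 0, "rz": 0, "claw": 195}]' --squeeze 5

```text
t: 12.03
tool_pos: [0.5294, 0.1878, 0.1078]
orientation: [0.152, 2.851, 1.213]
force: [-0.0, -0.4, -0.1]
opening: 0.0217
gripper_force: 0.0
```

arm_command --targets '[{"x": -0.001, "y": -0.008, "z": 0.008, "rx": 0, "ry": 0, "rz": 0, "claw": 195}, {"x": -0.003, "y": -0.02, "z": 0.02, "rx": 0, "ry": 0, "rz": 0, "claw": 195}, {"x": -0.005, "y": -0.045, "z": 0.045, "rx": 0, "ry": 0, "rz": 0, "claw": 195}, {"x": -0.009, "y": -0.085, "z": 0.085, "rx": 0, "ry": 0, "rz": 0, "claw": 195}, {"x": -0.015, "y": -0.14, "z": 0.14, "rx": 0, "ry": 0, "rz": 0, "claw": 195}, {"x": -0.021, "y": -0.2, "z": 0.2, "rx": 0, "ry": 0, "rz": 0, "claw": 195}, {"x": -0.021, "y": -0.2, "z": 0.2, "rx": 0, "ry": 0, "rz": 0, "claw": 195}, {"x": -0.021, "y": -0.2, "z": 0.2, "rx": 0, "ry": 0, "rz": 0, "claw": 195}]'

```text
t: 12.7
tool_pos: [0.5206, 0.0852, 0.2106]
orientation: [0.153, 2.847, 1.207]
force: [0.2, 0.9, -0.7]
opening: 0.0219
gripper_force: 0.0
```

Run:
```python
from rest import *
M,p,t,n=rg(0,0);s=robot.read_state();print(s["tool_pos"],s["opening"],s["force"],s["t"])
q,e=robot.read_camera("scene");X=cloud("scene",e,0,640,0,400);g=q.max(-1);c=p+.06*t
P=X[(g<80)&(np.abs((X-c)@n)<.03)&(np.linalg.norm(X-c,axis=-1)<.075)]
for _ in range(3):
    N=np.linalg.svd(P-P.mean(0))[2][2];N*=np.sign(N[2]);P=P[np.abs((P-P.mean(0))@N)<.005]
print(len(P),"tilt",np.degrees(np.arccos(N[2])),"yaw",np.degrees(np.arctan2(N[1],N[0])),"y",np.percentile(P@M[:,0],[1,99]),"n",P.mean(0)@n,"t",np.percentile(P@t,[1,99]))
w,_=robot.read_camera("top")
cv2.imwrite("pics/end.png",np.hstack([cv2.resize(q[130:270,310:510,::-1],(400,280),interpolation=2),cv2.resize(w[170:250,215:329,::-1],(400,280),interpolation=2)]))
```

```text
[0.5206 0.0852 0.2106] 0.021932584571816544 [ 0.188   0.8661 -0.6624] 12.7
905 tilt 43.344562827137906 yaw 81.18951532775769 y [-0.5389 -0.4731] n 0.25163611809217734 t [0.0952 0.2116]
```

View pics/end.png

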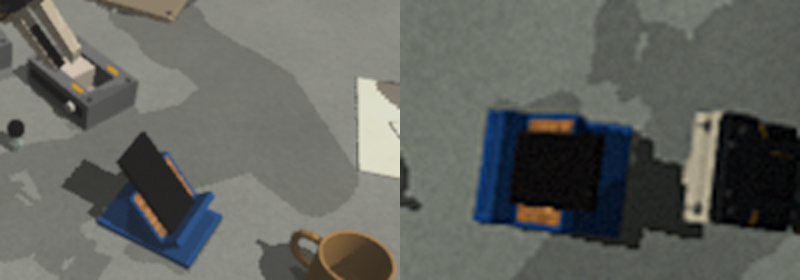

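The plate leans on the rest, seated on the ledge and squarely within the width (top px ~(555,170), cork showing evenly on both sides). The gripper is clear. Handing in.

```bash
python3 -c "
from plant import robot
print(robot.close_job())"
```

```text
the job is handed in; nothing more can be done
None
```

I tipped the plate up, lifted it out and set it leaning on the blue rest with its lower end on the ledge, then let go and handed the job in at about 13 s; no verdict came back. My last look before that showed a slope of about 43°, centred to within about 1 mm and about 3° off square.

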